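# Release the printed lid from its jig and slide it under the curing hood

## Robot

A 6-joint arm with a two-finger parallel gripper is mounted at the origin on the work surface. World frame = base frame: x ahead of the robot, y to its left, z up, the work surface at z = 0. Lengths are in mm, angles in degrees, forces in N, time in s.
With the tool pointing down it reaches from about 350 to 850 mm from the base axis. Payload 8.1 kg.
Tool frame: the origin (TCP) lies on the centre line of the jaws, within the pads' length; the fingertips stand 19 mm ahead of it and the grasp point (between the pads) is the TCP (r.tip_reach is the z of the fingertips in the tool frame, in mm); z points along the fingers, y is the line along which they close (so a half turn about z gives the same grasp; the last joint's range is limited). The gripper opens to 85 mm and grips with 20 to 120 N. Pads are 22 mm wide; open, the fingers measure 114 mm over their backs; the gripper's body (76 mm by 85 mm) begins 54 mm behind the grasp point. The pads swing forward as they close: fully open they stand 13 mm farther back than shut.
Start: joints at [-76.971, 7.471, 85.268, -0, 87.261, -4.893], TCP at [184.655, -570.884, 250.292] pointing down, gripper open.
Joint ranges: [-169.43, 169.43], [-51.17, 129.36], [1.28, 143.12], [-76.62, 256.62], [0, 156.53], [-152.29, 152.29]. Speed limits (degrees/s): [136.94, 136.94, 159.86, 180, 180, 180].

## Interface

Orientations are given as [roll, pitch, yaw] about the fixed x, y, z axes, in that order (R = Rz(yaw) Ry(pitch) Rx(roll)).
In Python, from bench import r gives the robot as it stands. The module is installed in compiled form; this text tells all that it offers.
- The arm moves only by the shell command python3 -m handwheel 'ROWS' [FORCE]. ROWS is JSON, a list of rows, each a list of 7 numbers: the shift along the tool's x, y, z in m, then the turn, a rotation vector about the tool's x, y, z in degrees, then the finger opening in m, from 0 to 0.0854. In form: [[tx, ty, tz, ax, ay, az, claw], ...]. A call has 1 to 8 rows; each row shifts and turns the commanded pose from where the row before left it, along the tool's axes as they then stand; what a row does not reach is not made up. A row lasts 1/12 s, in which the tool goes at most 41.7 mm and 7.16 degrees, less where a joint would pass 70% of its speed; a pose out of reach is approached as far as the arm can. A call with a gripper value outside its range is refused whole. The fingers move at their own pace and stop on an object; FORCE is the grip in N (left out, the last holds). Time passes only in rows, so rows that do not move let the fingers close. It gives the time, the measured TCP pose, the force, the opening and the grip force at its end, in the units of the state.
- r.sense(): the state, without advancing time (a new reading comes with each control period).
- r.snapshot(name): name is "scene" or "top" or "wrist"; returns (picture, depth): 400x640x3 uint8, blue, green, red; 400x640 float32, mm along the optical axis (not along the pixel's ray), 0 where there is no reading.
- r.calibration(name): a dict with "vfov" (degrees; the focal length in pixels is half the picture's height over the tangent of half this angle, whatever the lens; pixels are square), "cx", "cy" (the principal point, pixels), "dist" ([k1, k2, p1, p2, k3] as OpenCV has them; the pictures are not rectified), "rvec" (rotation vector, rad) and "tvec" (3), from world to camera coordinates, as OpenCV has them; the wrist camera has in their place "tool_from_camera" (4x4, takes a point from camera to tool coordinates, whose origin is the TCP and whose axes are the flange's). Camera axes: x right, y down, z forward; pixel columns grow to the right and rows downward; lengths in mm; the calibration is good to about 2 mm. A picture is of the moment at which its call begins: read the wrist's pose just before it. calibration takes no time and is no camera call.
- r.hand_in(): hands the job in; it is judged then, once.
The state is a dict: "time": time; "joint_pos": joint angles; "qd": joint speeds; "joint_efforts": joint torques, N m; "tool_pos": TCP position; "tcp_rot": TCP orientation; "ft_force": force on the tool from outside, world axes, zero at the start; "wrist_torque": the same for the moment, N m; "finger_gap": finger opening in mm; "grip_force": force on a finger pad.
Only numpy, scipy, OpenCV 4.12 (cv2) and the standard library are available. Lean on these libraries where they do the work, as an engineer would, in place of code of your own. Each camera call takes 0.05 s, during which the arm holds its last target. There are 200 camera calls.

## Task

On the printing jig, turn the selector knob to its three-dot mark so that it clicks in there and the clamp tongue draws back, then lift the printed metal lid out of its nest by its handle. Lay it lengthwise in the small curing hood's tunnel, flat on the hood's floor and centred, so that the handle is wholly under the roof and the lid sticks out about equally at both ends; the roof is too low to do that holding the handle, so set the lid down and take it again by its end. Leave the selector on three dots and the other things on the bench where they are.

Things in the scene. Friction and masses are not known exactly. Their poses are not given: they have to be found in the camera images.
- jig: Printing jig, a plywood block fixed to the bench, 290 mm long (its y axis, from y = -150 to +140 mm), 120 mm wide (x), 26 mm high. Origin on its underside, z up. In its top is the lid's nest, centred at x = 0, y = -75 mm; at x = 0, y = +85 mm is the selector on a round aluminium dial, 104 mm across, top 29 mm above the bench. A clamp tongue lies between them.
- nest (a point): Centre of the nest's floor, 10 mm above the bench. The nest is a pocket in the jig's top, 123 mm along the jig's y by 59 mm along its x, 16 mm deep.
- tongue (a joint): Draw-back of the flat steel clamp tongue along the jig's +y (m). The tongue is 28 mm wide, 36 mm long, top 34 mm above the bench, between two 12 mm high guide rails. At 0 it overlaps the lid's end by 8 mm, 1.5 mm above it. The selector draws it back 5.75 mm per click: at three dots it is clear of the lid.
- selector (a joint): Selector's angle, rad, growing clockwise seen from above. Clicks: one dot 0, two dots 0.87, three dots 1.745, four dots 2.62; it falls into the nearest one. It starts at one or two dots. About 0.12 N m turns it past a click; it stops just outside the first and last. At value q the bar and pointer lie along the jig's +x turned anticlockwise by 1.309 - q.
- selector_grip (a point): Point on the selector's axis to grip, 60 mm above the bench. The selector is a black upright bar 52 mm long, 14 mm thick, from 37 to 75 mm above the bench, over a disc 32 mm across whose top is 37 mm above the bench; a white line on the bar's top and nose marks its pointing end.
- three_dots (a point): Middle of the three-dot mark on the dial, 42.5 mm from the selector's axis. The marks are groups of one, two, three and four black dots, clockwise on the dial's side away from the robot.
- lid: Pressed aluminium lid, 120 mm long (its x axis), 56 mm wide (y), body 16 mm high, 0.16 kg, with a solid bar handle on top in the middle: 44 mm long (along x), 12 mm thick, from z = 16 to 38 mm. Origin at the centre of its underside, z up. Either end may go first. It starts in the nest, its top flush with the jig, lengthwise along the jig's y.
- lid_handle (a point): Centre of the lid's handle, 37 mm above the lid's underside.
- hood: Low grey curing hood, fixed to the bench, a tunnel along its x axis open at both ends. Origin on its underside, below the middle of the roof; z up, -x towards the robot. Floor plate 8 mm thick from x = -130 to +70 mm, 112 mm wide. The roof spans x = -35 to +35 mm, from 56 to 64 mm above the bench; side walls at y = -43 to -53 and +43 to +53 mm carry it, leaving 86 mm between them.
- ink_jar: Bystander: white ink jar with black cap, 60 mm across, 60 mm high, behind the jig. Origin under its centre.
- tape_roll: Bystander: cardboard tape core lying flat, 90 mm across, 24 mm high, behind the jig.
- flask: Bystander: black bottle, 40 mm across, 110 mm high, behind the hood. Origin under its centre.
- screwdriver: Bystander: screwdriver lying behind the hood.
- spatula: Bystander: spatula lying along the jig's near side, within 110 mm of its centre line.
- ink_cup: Bystander: white plastic cup, 66 mm across, 50 mm high, in the middle of the bench. Origin under its centre.
Not all that is in view belongs to the job. Of the things shaped like the lid, the aluminium one is meant. There is more than one size of the hood; the one meant has the size given above.

How it is judged:
By the outcome, as a careful person would: the job done as asked, in the order asked, and still so for the second after the job is handed in, with the robot touching nothing.
It also fails if it takes over 61 s, if anything falls off the work surface, if the arm or the gripper's body presses on something with over 40 N, if the wrist force passes 120 N, or if a joint passes its speed limit or range.

## Working session

There is one attempt and no reset: what is moved stays moved. The work goes in short steps, Python scripts to look and compute and a shell command to move; the robot and the scene stay as the last step left them, time stands still between calls to the robot, and variables do not carry over. Pictures are saved under pics/ and viewed, at most 10 in all, crops included, and the job is handed in when it is done.

```bash
mkdir -p pics; cat > h.py <<'E'
import numpy as np, cv2
from bench import r
from scipy.spatial.transform import Rotation as Ro
def K(c):
    f=200/np.tan(np.radians(c["vfov"])/2); return np.array([[f,0,c["cx"]],[0,f,c["cy"]],[0,0,1.]])
def pose(name,s=None):
    c=r.calibration(name)
    if name=="wrist":
        s=s or r.sense(); T=np.array(c["tool_from_camera"]); R=Ro.from_euler('xyz',s["tcp_rot"],degrees=True).as_matrix()
        return c,R@T[:3,:3],R@T[:3,3]+np.array(s["tool_pos"])
    R=cv2.Rodrigues(np.array(c["rvec"],float))[0]; return c,R.T,-R.T@np.array(c["tvec"],float).ravel()
def ray(P,px):
    c,R,o=P; u=cv2.undistortPoints(np.array(px,float).reshape(-1,1,2),K(c),np.array(c["dist"],float)).reshape(-1,2)
    return np.c_[u,np.ones(len(u))]@R.T,o
def onz(P,px,z):
    d,o=ray(P,px); return o+d*((z-o[2])/d[:,2])[:,None]
def proj(P,X):
    c,R,o=P; return cv2.projectPoints((np.array(X,float).reshape(-1,3)-o)@R,np.zeros(3),np.zeros(3),K(c),np.array(c["dist"],float))[0].reshape(-1,2)
def dep(P,px,dm):
    d,o=ray(P,px); px=np.array(px,int).reshape(-1,2); return o+d*dm[px[:,1],px[:,0]][:,None]
E
python3 - <<'E'
from h import *
for n in("scene","top"):
    P=pose(n); im,d=r.snapshot(n); cv2.imwrite(f"pics/{n}0.png",im); np.save(n+"0.npy",d); print(n,P[2].round(),P[1][:,2].round(2))
print(r.sense())
E
```

```text
scene [1094. -769.  686.] [-0.5   0.67 -0.54]
top [ 389.  -25. 1456.] [ 0.11 -0.   -0.99]
{'time': 0.1, 'joint_pos': array([-7.69692301e+01,  7.51107363e+00,  8.53238548e+01, -6.26028842e-04,
        8.72618347e+01, -4.89326304e+00]), 'qd': array([ 0.01442138, -0.05816725, -0.14140477, -0.05055654,  0.00333777,
       -0.04536422]), 'joint_efforts': array([ 1.21473859e-03, -5.70953429e+01, -5.01941442e+01, -2.75341672e-04,
        8.12794460e-03,  2.25054390e-05]), 'tool_pos': array([ 184.56269865, -570.41455883,  249.33844487]), 'tcp_rot': array([-1.79903536e+02, -7.63088620e-03,  1.79240570e+01]), 'ft_force': array([-0.67069394,  0.07962597, -0.48748852]), 'wrist_torque': array([-0.01210011, -0.04395578, -0.03187543]), 'grip_force': 0.0, 'finger_gap': 85.4089377065101}
```

View pics/top0.png

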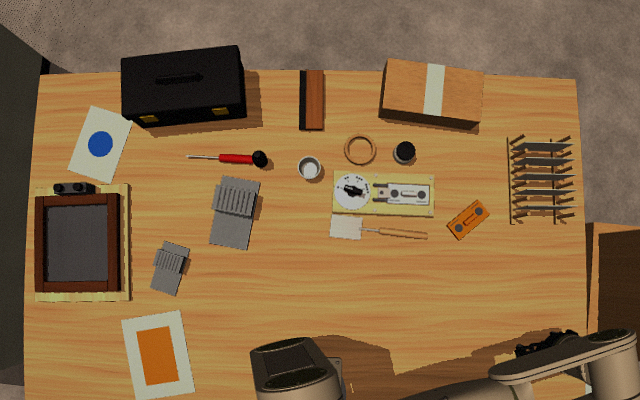

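View pics/scene0.png

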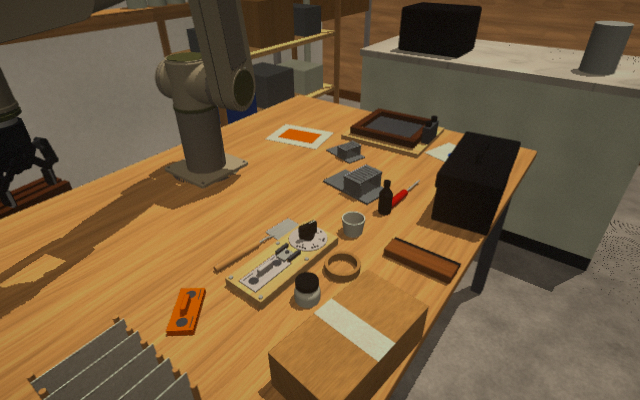

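The top view shows the jig at about (384,194) with its knob at (352,190). The lid is at (405,194). The hoods are at (235,212), about 72 px or 200 mm long, and at (170,267), which is too small. I'll enlarge and measure.

```bash
python3 - <<'E'
from h import *
im=cv2.imread("pics/top0.png"); d=np.load("top0.npy"); P=pose("top")
a=cv2.resize(im[160:240,320:450],None,fx=6,fy=6,interpolation=cv2.INTER_CUBIC)[:, :780]
b=cv2.resize(im[165:260,195:275],None,fx=6,fy=6,interpolation=cv2.INTER_CUBIC)
cv2.imwrite("pics/jig.png",a); cv2.imwrite("pics/hood.png",b)
# jig mask by height from depth 
vv,uu=np.mgrid[0:400,0:640]; X=dep(P,np.c_[uu.ravel(),vv.ravel()],d).reshape(400,640,3)
np.save("X.npy",X)
def rect(sub,zlo,zhi,lab):
    m=np.zeros((400,640),np.uint8); y0,y1,x0,x1=sub
    m[y0:y1,x0:x1]=((X[y0:y1,x0:x1,2]>zlo)&(X[y0:y1,x0:x1,2]<zhi))
    n,l,s,c=cv2.connectedComponentsWithStats(m); k=1+np.argmax(s[1:,4]); q=X[l==k]
    print(lab,s[k],cv2.minAreaRect(q[:,:2].astype(np.float32)),np.median(q[:,2]).round(1))
rect((160,225,325,442),15,90,"jig")
rect((165,260,195,275),45,80,"roof"); rect((165,260,195,275),4,80,"hood all")
rect((165,260,195,275),4,20,"plate"); rect((230,300,140,200),4,80,"small hood")
rect((145,185,295,325),20,80,"cup"); rect((140,170,390,420),30,80,"jar")
E
```

```text
jig [ 332  171  103   45 4169] ((576.3648071289062, -223.68751525878906), (292.96234130859375, 120.88227844238281), 88.78971099853516) 26.3
roof [212 185  44  31 995] ((547.9771118164062, 199.76507568359375), (114.66661071777344, 67.64588928222656), 80.13392639160156) 63.5
hood all [ 209  175   53   75 2553] ((517.5775146484375, 209.65443420410156), (133.9592742919922, 206.7793731689453), 80.33181762695312) 10.6
plate [ 209  210   45   40 1151] ((468.11334228515625, 210.41470336914062), (121.02645874023438, 103.77528381347656), 84.07299041748047) 8.0
small hood [ 150  239   40   56 1083] ((357.9595031738281, 392.33978271484375), (100.880126953125, 145.53355407714844), 73.11749267578125) 11.3
cup [298 156  23  24 186] ((643.6807250976562, -10.167287826538086), (63.507564544677734, 61.85436248779297), 0.7112622857093811) 45.2
jar [394 141  21  22 345] ((692.30322265625, -279.7024230957031), (56.8968505859375, 55.057044982910156), 1.670486569404602) 57.9
```

View pics/jig.png

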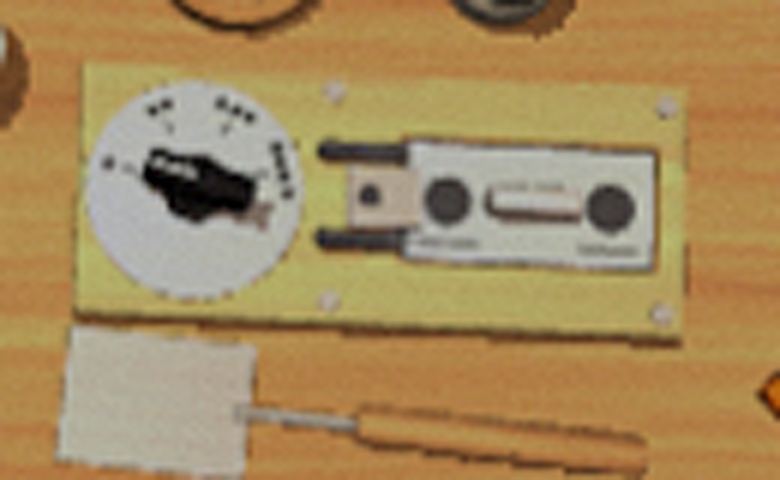

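```bash
python3 - <<'E'
from h import *
im=cv2.imread("pics/top0.png"); P=pose("top"); X=np.load("X.npy")
h=cv2.cvtColor(im,cv2.COLOR_BGR2HSV)
def cc(m,lab,z):
    n,l,s,c=cv2.connectedComponentsWithStats(m.astype(np.uint8)); k=1+np.argmax(s[1:,4])
    v,u=np.where(l==k); q=onz(P,np.c_[u,v],z); print(lab,s[k],cv2.minAreaRect(q[:,:2].astype(np.float32)))
    return q
print(h[178,340],h[205,375],h[200,400],h[187,385])
roi=np.zeros((400,640),bool); roi[165:218,328:440]=1
Z=X[...,2]
cc(roi&(Z>22)&(Z<90),"jig26",26)
cc(roi&(h[...,1]<60)&(h[...,2]>120)&(np.arange(640)<372)[None],"dial29",29)
cc(roi&(h[...,1]<60)&(h[...,2]>100)&(np.arange(640)>386)[None],"lid26",26)
roi[:]=0; roi[165:260,195:275]=1
q=cc(roi&(Z>58)&(Z<70),"roof64",64)
print(np.array(r.calibration("wrist")["tool_from_camera"]).round(2).tolist(), r.tip_reach)
E
```

```text
[ 23  29 178] [ 28 107 176] [ 33  17 175] [ 20  85 120]
jig26 [ 332  171  103   45 3674] ((576.1327514648438, -222.70164489746094), (290.8199768066406, 119.71488189697266), 88.59720611572266)
dial29 [334 173  37  37 844] ((579.313232421875, -133.201904296875), (102.26948547363281, 101.14204406738281), 45.238773345947266)
lid26 [387 183  42  22 713] ((574.1307373046875, -291.6304626464844), (119.28974914550781, 56.96654510498047), 87.94324493408203)
roof64 [212 185  44  31 948] ((547.6969604492188, 199.29864501953125), (113.78196716308594, 67.78362274169922), 79.96936798095703)
[[-0.0, -0.95, -0.3, 77.23], [1.0, -0.0, -0.0, -0.64], [0.0, -0.3, 0.95, -123.54], [0.0, 0.0, 0.0, 1.0]] 19.0
```

View pics/hood.png

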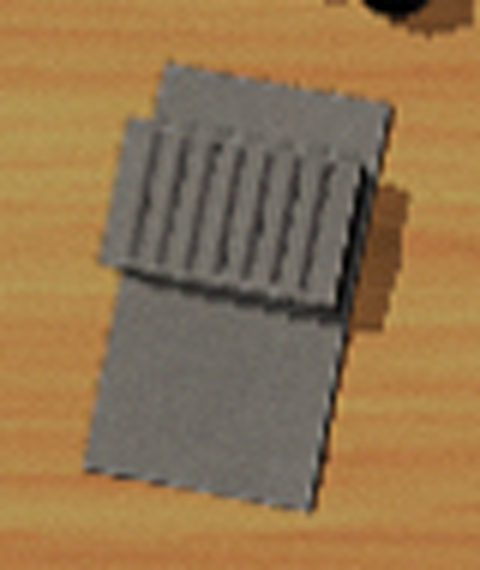

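The larger hood shows its roof at about (238,212) in top-view pixels and its floor plate running towards the robot. Sizes match. Moving over the selector, which stands at one dot.

```bash
cat >> h.py <<'E'
def goal(x,y,z,yaw):
    s=r.sense(); R=Ro.from_euler('xyz',s["tcp_rot"],degrees=True); G=Ro.from_euler('xyz',[180,0,yaw],degrees=True)
    print("t",s["time"],"shift mm",(R.inv().apply(np.array([x,y,z])-s["tool_pos"])).round(1),"turn",(R.inv()*G).as_rotvec(degrees=True).round(1),"j6",s["joint_pos"][5].round(1),"F",np.round(s["ft_force"],1),"gap",round(s["finger_gap"],1))
E
python3 -m handwheel '[[0.0319,-0.0184,0,0,0,0,0.085],[0.0319,-0.0184,0,0,0,0,0.085],[0.0319,-0.0184,0,0,0,0,0.085],[0.0319,-0.0184,0,0,0,0,0.085],[0.0319,-0.0184,0,0,0,0,0.085],[0.0319,-0.0184,0,0,0,0,0.085],[0.0319,-0.0184,0,0,0,0,0.085],[0.0319,-0.0184,0,0,0,0,0.085]]'
python3 -m handwheel '[[0.0319,-0.0184,0,0,0,0,0.085],[0.0319,-0.0184,0,0,0,0,0.085],[0.0319,-0.0184,0,0,0,0,0.085],[0.0319,-0.0184,0,0,0,0,0.085],[0.0319,-0.0184,0,0,0,0,0.085],[0.0319,-0.0184,0,0,0,0,0.085],[0.0319,-0.0184,0,0,0,0,0.085],[0.0319,-0.0184,0,0,0,0,0.085]]'
python3 -m handwheel '[[0,0,0.008,0,0,-6.9,0.05],[0,0,0.008,0,0,-6.9,0.05],[0,0,0.008,0,0,-6.9,0.05],[0,0,0.008,0,0,-6.9,0.05],[0,0,0.008,0,0,-6.9,0.05],[0,0,0.008,0,0,-6.9,0.05],[0,0,0.008,0,0,-6.9,0.05],[0,0,0.008,0,0,-6.9,0.05]]'
python3 -m handwheel '[[0,0,0,0,0,0,0.05],[0,0,0,0,0,0,0.05]]'
python3 - <<'E'
from h import *
goal(579,-133,60,73.1)
P=pose("wrist"); im,d=r.snapshot("wrist"); cv2.imwrite("pics/w1.png",im); np.save("w1.npy",d)
vv,uu=np.mgrid[0:400,0:640]; X=dep(P,np.c_[uu.ravel(),vv.ravel()],d).reshape(400,640,3)
m=(abs(X[...,0]-579)<45)&(abs(X[...,1]+133)<45)&(X[...,2]>68)&(X[...,2]<80)&(d>0)
q=X[m]; v,u=np.where(m); print(len(q),np.median(q[:,2])); 
print(cv2.minAreaRect(onz(P,np.c_[u,v],75)[:,:2].astype(np.float32)))
E
```

```text
time: 0.77
tool_pos: [382.9, -350.6, 249.9]
tcp_rot: [-180.0, 0.0, 17.9]
ft_force: [1.1, 0.1, 0.3]
finger_gap: 85.0
grip_force: 0.0
time: 1.43
tool_pos: [580.4, -132.0, 249.8]
tcp_rot: [-180.0, 0.0, 17.9]
ft_force: [0.0, -0.6, 0.5]
finger_gap: 85.0
grip_force: 0.0
time: 2.1
tool_pos: [579.4, -133.6, 185.3]
tcp_rot: [-179.9, -0.0, 73.5]
ft_force: [0.4, 0.7, -0.1]
finger_gap: 50.0
grip_force: 0.0
time: 2.27
tool_pos: [579.1, -133.5, 185.4]
tcp_rot: [-179.9, -0.0, 72.9]
ft_force: [-0.6, -0.1, 0.8]
finger_gap: 49.9
grip_force: 0.0
t 2.2667 shift mm [5.000e-01 1.000e-01 1.254e+02] turn [-0.1 -0.  -0.2] j6 -0.8 F [-0.6 -0.1  0.8] gap 49.9
1350 74.48247416581765
((579.1691284179688, -131.32864379882812), (52.31675338745117, 13.59694766998291), 73.30664825439453)
```

View pics/w1.png

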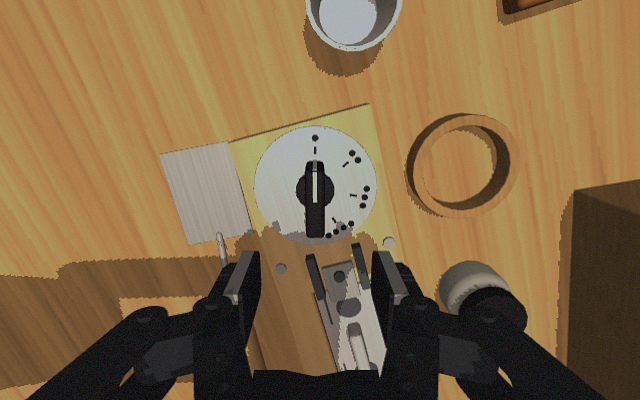

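The wrist view shows the bar at (315,198) pointing to one dot (315,140). The three-dot mark is at (364,197). The bar measures 52×14 mm at z 75, so it matches. Descending and gripping.

```bash
python3 -m handwheel '[[0.002,-0.0005,0.015,0,0,0,0.05],[0,0,0.0155,0,0,0,0.05],[0,0,0.0155,0,0,0,0.05],[0,0,0.0155,0,0,0,0.05],[0,0,0.0155,0,0,0,0.05],[0,0,0.0155,0,0,0,0.05],[0,0,0.0155,0,0,0,0.05],[0,0,0.0155,0,0,0,0.05]]' 40
python3 -m handwheel '[[0,0,0,0,0,0,0.0],[0,0,0,0,0,0,0.0],[0,0,0,0,0,0,0.0],[0,0,0,0,0,0,0.0],[0,0,0,0,0,0,0.0],[0,0,0,0,0,0,0.0]]' 40
python3 -c "
from h import *
goal(579.2,-131.3,61,-26.7)"
```

```text
time: 2.98
tool_pos: [580.4, -131.9, 63.0]
tcp_rot: [179.9, 0.0, 72.9]
ft_force: [0.1, 0.1, -0.5]
finger_gap: 50.1
grip_force: 0.0
time: 3.48
tool_pos: [579.2, -131.4, 64.1]
tcp_rot: [-179.9, 0.0, 73.1]
ft_force: [-8.0, 3.2, 3.4]
finger_gap: 13.4
grip_force: 40.6
t 3.4833 shift mm [0.1 0.  3.1] turn [-0.1  0.1 99.8] j6 -0.8 F [-8.   3.2  3.4] gap 13.4
```

```bash
python3 -m handwheel '[[0,0,0,0,0,6.3,0],[0,0,0,0,0,6.3,0],[0,0,0,0,0,6.3,0],[0,0,0,0,0,6.3,0],[0,0,0,0,0,6.3,0],[0,0,0,0,0,6.3,0],[0,0,0,0,0,6.3,0],[0,0,0,0,0,6.3,0]]'
python3 -m handwheel '[[0,0,0,0,0,6.3,0],[0,0,0,0,0,6.3,0],[0,0,0,0,0,6.3,0],[0,0,0,0,0,6.3,0],[0,0,0,0,0,6.3,0],[0,0,0,0,0,6.3,0],[0,0,0,0,0,6.3,0],[0,0,0,0,0,6,0]]'
python3 -m handwheel '[[0,0,0,0,0,0,0],[0,0,0,0,0,0,0],[0,0,0,0,0,0,0.045],[0,0,0,0,0,0,0.045],[0,0,0,0,0,0,0.045]]'
python3 -m handwheel '[[0,0,-0.015,0,0,0,0.045],[0,0,-0.015,0,0,0,0.045],[0,0,-0.015,0,0,0,0.045],[0,0,-0.015,0,0,0,0.045],[0,0,-0.015,0,0,0,0.045],[0,0,-0.015,0,0,0,0.045],[0,0,-0.015,0,0,0,0.045],[0,0,-0.015,0,0,0,0.045]]'
python3 -c "
from h import *
goal(574.1,-291.6,185,88.1)"
```

```text
time: 4.15
tool_pos: [580.9, -133.1, 64.2]
tcp_rot: [179.8, -0.1, 22.3]
ft_force: [3.3, -6.2, -7.2]
finger_gap: 13.2
grip_force: 39.2
time: 4.82
tool_pos: [580.7, -135.5, 64.3]
tcp_rot: [179.8, -0.3, -27.8]
ft_force: [0.4, -17.9, -8.2]
finger_gap: 13.6
grip_force: 39.2
time: 5.23
tool_pos: [580.7, -131.8, 64.3]
tcp_rot: [-180.0, -0.1, -27.4]
ft_force: [0.3, 0.4, -1.0]
finger_gap: 45.1
grip_force: 0.0
time: 5.9
tool_pos: [580.1, -131.2, 184.4]
tcp_rot: [-180.0, -0.1, -27.4]
ft_force: [0.4, 0.4, -0.4]
finger_gap: 45.3
grip_force: 0.0
t 5.9 shift mm [ 68.4 145.2  -0.6] turn [ 0.000e+00 -1.000e-01 -1.155e+02] j6 99.7 F [ 0.4  0.4 -0.4] gap 45.3
```

```bash
python3 -m handwheel '[[0.0114,0.0242,0,0,0,-6.8,0.045],[0.0114,0.0242,0,0,0,0,0.045]]' >/dev/null
python3 -c "
from h import *
goal(574.1,-291.6,185,88.1)"
```

```text
t 6.0667 shift mm [ 29.  103.5   0.7] turn [   0.2   -0.2 -108.1] j6 87.6 F [-0.4  0.6 -0.2] gap 45.0
```

```bash
python3 -m handwheel '[[0.007,0.026,0,0,0,0,0.045],[0.007,0.026,0,0,0,0,0.045],[0.007,0.026,0,0,0,0,0.045],[0.007,0.026,0,0,0,0,0.045],[0,0,0,0,0,-6.8,0.045],[0,0,0,0,0,-6.8,0.045],[0,0,0,0,0,-6.8,0.045],[0,0,0,0,0,-6.8,0.045]]' >/dev/null
python3 -m handwheel '[[0,0,0,0,0,-6.8,0.045],[0,0,0,0,0,-6.8,0.045],[0,0,0,0,0,-6.8,0.045],[0,0,0,0,0,-6.8,0.045],[0,0,0,0,0,-6.8,0.045],[0,0,0,0,0,-6.8,0.045],[0,0,0,0,0,-6.8,0.045],[0,0,0,0,0,-6.8,0.045]]'
python3 -m handwheel '[[0,0,0,0,0,-6.8,0.045],[0,0,0,0,0,-6.8,0.045],[0,0,0,0,0,-6.8,0.045],[0,0,0,0,0,-6.8,0.045],[0,0,0,0,0,0,0.045],[0,0,0,0,0,0,0.045]]'
python3 - <<'E'
from h import *
P=pose("wrist"); im,d=r.snapshot("wrist"); cv2.imwrite("pics/w2.png",im)
vv,uu=np.mgrid[0:400,0:640]; X=dep(P,np.c_[uu.ravel(),vv.ravel()],d).reshape(400,640,3)
def mr(x,y,w,lo,hi,z):
    m=(abs(X[...,0]-x)<w)&(abs(X[...,1]-y)<w)&(X[...,2]>lo)&(X[...,2]<hi)&(d>0)
    v,u=np.where(m); print(len(u),cv2.minAreaRect(onz(P,np.c_[u,v],z)[:,:2].astype(np.float32)) if len(u) else 0)
mr(574,-291,40,42,54,48); mr(579,-131,40,68,80,75)
goal(574.1,-291.6,47,88.1)
E
```

```text
time: 7.4
tool_pos: [571.1, -291.9, 183.6]
tcp_rot: [179.9, -0.0, 61.4]
ft_force: [0.3, 0.0, 0.7]
finger_gap: 45.0
grip_force: 0.0
time: 7.9
tool_pos: [570.9, -292.0, 183.4]
tcp_rot: [180.0, 0.0, 88.0]
ft_force: [-0.2, -1.0, 0.5]
finger_gap: 45.5
grip_force: 0.0
800 ((573.3143920898438, -291.6543884277344), (43.253204345703125, 11.566610336303711), 87.73164367675781)
0 0
t 7.95 shift mm [  0.6   3.1 136.3] turn [ 0.   0.  -0.1] j6 -29.7 F [1.1 0.1 0.4] gap 45.4
```

View pics/w2.png

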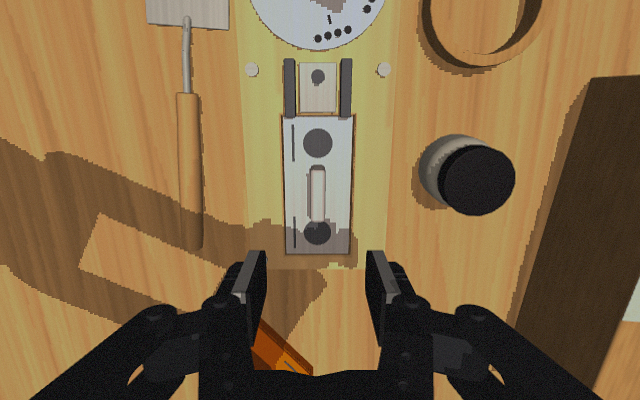

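The lid handle is at (318,192) px and measures 43×11.6 mm. The tongue (318,88) looks drawn back clear of the lid's end at row 114. I'll check the selector angle from the top camera, then grip.

```bash
python3 - <<'E'
from h import *
P=pose("top"); im,d=r.snapshot("top")
vv,uu=np.mgrid[0:400,0:640]; X=dep(P,np.c_[uu.ravel(),vv.ravel()],d).reshape(400,640,3)
m=(abs(X[...,0]-579)<40)&(abs(X[...,1]+131)<40)&(X[...,2]>62)&(X[...,2]<85)
v,u=np.where(m); print(len(u),cv2.minAreaRect(onz(P,np.c_[u,v],75)[:,:2].astype(np.float32)))
E
python3 -m handwheel '[[0.0005,0.0025,0.0165,0,0,0,0.045],[0,0,0.0168,0,0,0,0.045],[0,0,0.0168,0,0,0,0.045],[0,0,0.0168,0,0,0,0.045],[0,0,0.0168,0,0,0,0.045],[0,0,0.0168,0,0,0,0.045],[0,0,0.0168,0,0,0,0.045],[0,0,0.0168,0,0,0,0.045]]' 60
python3 -m handwheel '[[0,0,0,0,0,0,0.0],[0,0,0,0,0,0,0.0],[0,0,0,0,0,0,0.0],[0,0,0,0,0,0,0.0],[0,0,0,0,0,0,0.0],[0,0,0,0,0,0,0.0]]' 60
```

```text
97 ((577.8751831054688, -133.15553283691406), (13.503169059753418, 53.33487319946289), 63.73655319213867)
time: 8.67
tool_pos: [573.2, -291.8, 48.1]
tcp_rot: [180.0, 0.0, 88.0]
ft_force: [-0.3, -0.6, -0.1]
finger_gap: 45.5
grip_force: 0.0
time: 9.17
tool_pos: [573.7, -292.1, 49.7]
tcp_rot: [179.9, 0.0, 88.2]
ft_force: [0.2, 0.1, 0.2]
finger_gap: 10.6
grip_force: 63.5
```

Selector bar lies at -26.3°, against -26.9° expected: clicked at three dots. Lifting.

```bash
python3 -m handwheel '[[0,0,-0.005,0,0,0,0],[0,0,-0.005,0,0,0,0],[0,0,-0.010,0,0,0,0],[0,0,-0.020,0,0,0,0],[0,0,-0.025,0,0,0,0],[0,0,-0.025,0,0,0,0],[0,0,-0.025,0,0,0,0],[0,0,-0.025,0,0,0,0]]'
python3 -c "
from h import *
c,s=np.cos(np.radians(-10)),np.sin(np.radians(-10))
print(547.7-65*c,199.3-65*s)
goal(547.7-65*c,199.3-65*s,190,170)"
```

```text
time: 9.83
tool_pos: [573.1, -291.6, 191.1]
tcp_rot: [180.0, 0.0, 88.2]
ft_force: [1.1, -0.3, -1.6]
finger_gap: 10.5
grip_force: 63.1
483.6874960542065 210.58713154835047
t 9.8333 shift mm [ 499.2 -105.     1. ] turn [  0.    0.  -81.8] j6 -29.8 F [ 1.1 -0.3 -1.6] gap 10.5
```

```bash
python3 -m handwheel '[[0.015,-0.003,0,0,0,0,0],[0.025,-0.005,0,0,0,0,0],[0.031,-0.0065,0,0,0,0,0],[0.031,-0.0065,0,0,0,0,0],[0.031,-0.0065,0,0,0,0,0],[0.031,-0.0065,0,0,0,0,0],[0.031,-0.0065,0,0,0,0,0],[0.031,-0.0065,0,0,0,0,0]]' >/dev/null
python3 -m handwheel '[[0.031,-0.0065,0,0,0,0,0],[0.031,-0.0065,0,0,0,0,0],[0.031,-0.0065,0,0,0,0,0],[0.031,-0.0065,0,0,0,0,0],[0.031,-0.0065,0,0,0,0,0],[0.031,-0.0065,0,0,0,0,0],[0.031,-0.0065,0,0,0,0,0],[0.031,-0.0065,0,0,0,0,0]]' >/dev/null
python3 -m handwheel '[[0.016,-0.006,0,0,0,0,0],[0.009,-0.005,0,0,0,0,0],[0,0,0,0,0,-6,0],[0,0,0,0,0,-7,0],[0,0,0,0,0,-7,0],[0,0,0,0,0,-7,0],[0,0,0,0,0,-7,0],[0,0,0,0,0,-7,0]]' >/dev/null
python3 -m handwheel '[[0,0,0,0,0,-7,0],[0,0,0,0,0,-7,0],[0,0,0,0,0,-7,0],[0,0,0,0,0,-7,0],[0,0,0,0,0,-7,0],[0,0,0,0,0,-5.5,0],[0,0,0,0,0,0,0],[0,0,0,0,0,0,0]]'
python3 - <<'E'
from h import *
goal(483.7,210.6,100,170)
P=pose("wrist"); im,d=r.snapshot("wrist"); cv2.imwrite("pics/w3.png",im)
Pt=pose("top"); t,dt=r.snapshot("top"); vv,uu=np.mgrid[0:400,0:640]
for n,p,dd in(("w",P,d),("top",Pt,dt)):
    X=dep(p,np.c_[uu.ravel(),vv.ravel()],dd).reshape(400,640,3)
    m=(abs(X[...,0]-548)<75)&(abs(X[...,1]-200)<75)&(X[...,2]>58)&(X[...,2]<70)&(dd>0)
    v,u=np.where(m); print(n,len(u),cv2.minAreaRect(onz(p,np.c_[u,v],64)[:,:2].astype(np.float32)) if len(u) else 0)
E
```

```text
time: 12.5
tool_pos: [478.8, 209.9, 189.3]
tcp_rot: [180.0, 0.0, 169.5]
ft_force: [0.4, -0.3, -2.6]
finger_gap: 10.6
grip_force: 63.2
t 12.5 shift mm [-4.6  1.6 89.3] turn [ 0.   0.  -0.5] j6 -61.5 F [ 0.4 -0.3 -2.6] gap 10.6
w 1453 ((541.4345703125, 199.45346069335938), (111.4915771484375, 64.28140258789062), 79.93714141845703)
top 579 ((547.1522827148438, 195.51470947265625), (106.12693786621094, 67.32783508300781), 79.84246826171875)
```

View pics/w3.png

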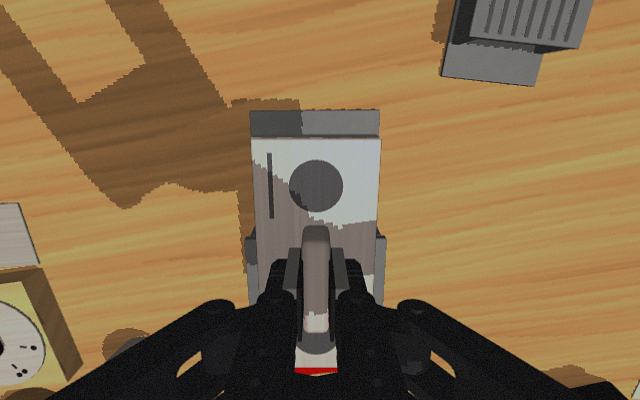

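The lid is held square over the hood's near floor, with its near end at (315,140) px. The far end must come down clear of the roof, so I'll back off about 36 mm, descend, then slide in low.

```bash
python3 -m handwheel '[[0.018,0.001,0,0,0,-0.5,0],[0.018,0.0006,0,0,0,0,0],[0,0,0.020,0,0,0,0],[0,0,0.025,0,0,0,0],[0,0,0.025,0,0,0,0],[0,0,0.025,0,0,0,0],[0,0,0.020,0,0,0,0],[0,0,0.010,0,0,0,0]]'
python3 -m handwheel '[[0,0,0.005,0,0,0,0],[0,0,0,0,0,0,0],[0,0,0,0,0,0,0]]'
python3 - <<'E'
from h import *
goal(483.7,210.6,47,170)
im,d=r.snapshot("scene"); P=pose("scene"); c=proj(P,[450,215,40])[0].astype(int); print(c)
cv2.imwrite("pics/s3.png",cv2.resize(im[c[1]-50:c[1]+50,c[0]-65:c[0]+65],None,fx=6,fy=6,interpolation=cv2.INTER_CUBIC))
E
```

```text
time: 13.27
tool_pos: [441.6, 217.4, 60.8]
tcp_rot: [-179.9, -0.2, 170.1]
ft_force: [-0.6, -0.8, -2.0]
finger_gap: 10.5
grip_force: 63.2
time: 13.52
tool_pos: [444.2, 218.4, 59.8]
tcp_rot: [180.0, 0.1, 170.2]
ft_force: [-0.2, 0.1, -1.3]
finger_gap: 10.2
grip_force: 63.2
t 13.5167 shift mm [-40.2  -1.   12.8] turn [0.  0.1 0.2] j6 -59.9 F [-0.2  0.1 -1.3] gap 10.2
[340 169]
```

View pics/s3.png

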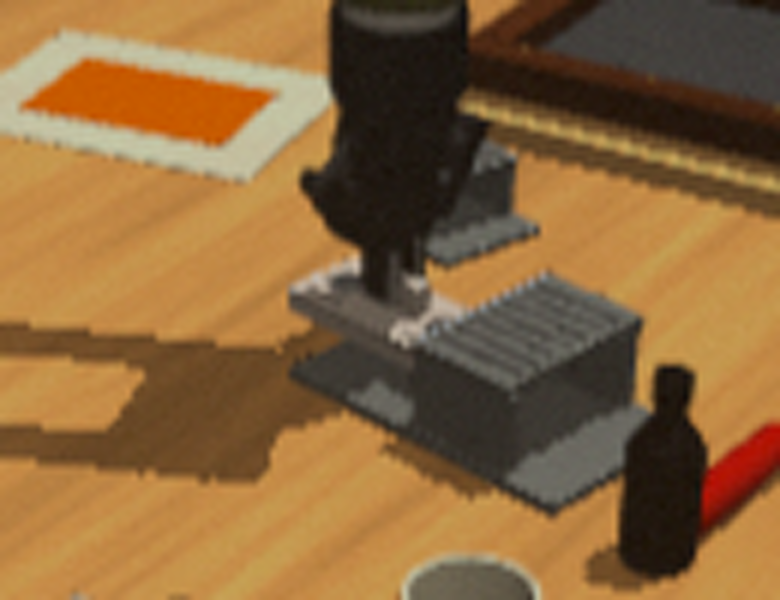

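The scene view shows the lid level in front of the roof with its far end at about (410,335), free of the hood. I'll lower it, slide in, and set it down.

```bash
python3 -m handwheel '[[0,0,0.004,0,0,0,0],[0,0,0.0045,0,0,0,0],[-0.008,-0.0003,0,0,0,0,0],[-0.008,-0.0003,0,0,0,0,0],[-0.008,-0.0002,0,0,0,0,0],[-0.008,-0.0002,0,0,0,0,0],[-0.008,0,0,0,0,0,0],[0,0,0,0,0,0,0]]'
python3 -m handwheel '[[0,0,0.0015,0,0,0,0],[0,0,0.0015,0,0,0,0],[0,0,0,0,0,0,0],[0,0,0,0,0,0,0]]'
python3 -c "
from h import *
goal(483.7,210.6,47,170)"
```

```text
time: 14.23
tool_pos: [484.9, 210.1, 50.7]
tcp_rot: [180.0, 0.1, 170.2]
ft_force: [-0.4, 1.0, -1.8]
finger_gap: 10.5
grip_force: 63.2
time: 14.57
tool_pos: [482.9, 210.4, 47.6]
tcp_rot: [-180.0, 0.0, 170.2]
ft_force: [-0.2, -2.7, 3.2]
finger_gap: 10.5
grip_force: 63.8
t 14.5667 shift mm [-0.7  0.3  0.6] turn [-0.   0.   0.2] j6 -62.2 F [-0.2 -2.7  3.2] gap 10.5
```

```bash
python3 -m handwheel '[[0,0,0.0007,0,0,0,0],[0,0,0,0,0,0,0],[0,0,0,0,0,0,0.04],[0,0,0,0,0,0,0.04],[0,0,0,0,0,0,0.04],[0,0,0,0,0,0,0.04]]'
python3 -m handwheel '[[0,0,-0.01,0,0,0,0.04],[0,0,-0.02,0,0,0,0.05],[0,0,-0.02,0,0,0,0.06],[0.013,0,-0.02,0,0,0,0.08],[0.013,0,-0.02,0,0,0,0.08],[0.013,0,-0.01,0,0,0,0.08],[0.013,0,0,0,0,0,0.08],[0,0,0,0,0,0,0.08]]'
python3 -m handwheel '[[0,0,0,0,0,0,0.08],[0,0,0,0,0,0,0.08]]'
python3 - <<'E'
from h import *
P=pose("wrist"); im,d=r.snapshot("wrist"); cv2.imwrite("pics/w4.png",im); np.save("w4.npy",d)
vv,uu=np.mgrid[0:400,0:640]; X=dep(P,np.c_[uu.ravel(),vv.ravel()],d).reshape(400,640,3)
hv=cv2.cvtColor(im,cv2.COLOR_BGR2HSV)
m=(abs(X[...,0]-483)<90)&(abs(X[...,1]-210)<50)&(X[...,2]>18)&(X[...,2]<30)&(d>0)
v,u=np.where(m); print("lid top",len(u),np.median(X[m][:,2]),cv2.minAreaRect(onz(P,np.c_[u,v],24)[:,:2].astype(np.float32)))
m=(abs(X[...,0]-483)<60)&(abs(X[...,1]-210)<40)&(X[...,2]>40)&(X[...,2]<52)&(d>0)
v,u=np.where(m); print("handle",len(u),cv2.minAreaRect(onz(P,np.c_[u,v],46)[:,:2].astype(np.float32)))
goal(483.7,210.6,47,170)
E
```

```text
time: 15.07
tool_pos: [482.4, 210.5, 46.2]
tcp_rot: [-180.0, -0.0, 170.2]
ft_force: [0.6, -0.9, -0.3]
finger_gap: 40.1
grip_force: 0.0
time: 15.73
tool_pos: [430.6, 219.9, 148.0]
tcp_rot: [179.9, 0.1, 170.3]
ft_force: [-0.5, 0.0, -0.3]
finger_gap: 79.9
grip_force: 0.0
time: 15.9
tool_pos: [431.8, 219.1, 146.6]
tcp_rot: [-180.0, 0.0, 170.2]
ft_force: [0.2, 0.2, 0.4]
finger_gap: 80.0
grip_force: 0.0
lid top 8493 24.000832334729836 ((481.45465087890625, 213.55931091308594), (99.22494506835938, 113.9463882446289), 80.19491577148438)
handle 945 ((499.5419921875, 220.17462158203125), (75.26731872558594, 34.24150848388672), 29.06378936767578)
t 15.95 shift mm [-52.5   0.5  99.4] turn [-0.  -0.   0.2] j6 -59.4 F [ 1.1 -0.4 -0.6] gap 79.7
```

View pics/w4.png

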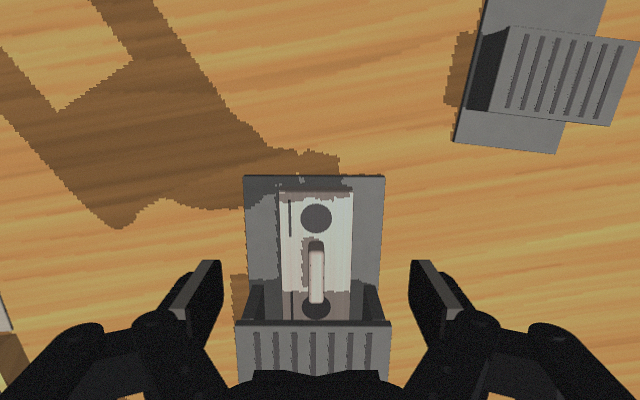

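The view shows the lid flat on the near floor: near end at row 190 (cols 280–352), plate edge at row 176 (244–385), roof edge at row 321 (236–391), handle (316,270). Measuring from these.

```bash
python3 - <<'E'
from h import *
P=pose("wrist"); c,s=np.cos(np.radians(-10)),np.sin(np.radians(-10))
def H(px,z):
    q=onz(P,px,z)[:,:2]; e=q-[547.7,199.3]; return np.c_[q,e@[c,s],e@[-s,c]].round(1)
print("lid end",H([[280,189.5],[352.5,191]],24)); print("plate end",H([[243.5,176],[385,176]],8)); print("roof",H([[236,321],[391,321]],64))
print("handle near/far",H([[316,240],[316,304]],46))
im=cv2.imread("pics/w4.png"); d=np.load("w4.npy"); vv,uu=np.mgrid[0:400,0:640]; X=dep(P,np.c_[uu.ravel(),vv.ravel()],d).reshape(400,640,3)
g=((X[...,2]>40)&(X[...,2]<52)&(d>0)&(abs(uu-316)<25)&(vv>200)&(vv<315)); v,u=np.where(g); print("handle",cv2.minAreaRect(onz(P,np.c_[u,v],46)[:,:2].astype(np.float32)))
g=((X[...,2]>18)&(X[...,2]<30)&(d>0)&(uu>265)&(uu<368)&(vv>180)&(vv<315)); v,u=np.where(g); print("lid",cv2.minAreaRect(onz(P,np.c_[u,v],24)[:,:2].astype(np.float32)))
E
```

```text
lid end [[ 420.9  195.6 -124.3  -25.7]
 [ 431.1  248.2 -123.3   27.9]]
plate end [[ 409.5  167.4 -130.6  -55.5]
 [ 428.2  275.8 -130.9   54.6]]
roof [[499.1 152.1 -39.7 -54.9]
 [517.7 259.2 -40.   53.8]]
handle near/far [[455.7 216.5 -93.5   1. ]
 [507.2 207.6 -41.3   1.2]]
handle ((483.6493835449219, 211.3466033935547), (11.204010009765625, 45.934112548828125), 80.17432403564453)
lid ((479.3897705078125, 219.48135375976562), (69.94470977783203, 107.99512481689453), 80.21773529052734)
```

```bash
python3 -m handwheel '[[0,0,0.02,0,0,0,0.066],[0,0,0.02,0,0,0,0.066],[0,0,0.02,0,0,0,0.066],[0,0,0.02,0,0,0,0.066],[0,0,0,0,0,0,0.066],[0,0,0,0,0,0,0.066]]'
python3 - <<'E'
from h import *
s=r.sense(); T=np.array(r.calibration("wrist")["tool_from_camera"]); 
im,d=r.snapshot("wrist"); P=(r.calibration("wrist"),T[:3,:3],T[:3,3])
vv,uu=np.mgrid[0:400,0:640]
for dd in (np.load("w4.npy"),d):
    X=dep(P,np.c_[uu.ravel(),vv.ravel()],dd).reshape(400,640,3)
    m=(dd>0)&(abs(X[...,0])<16)&(abs(X[...,1])>25)&(abs(X[...,1])<55)&(X[...,2]>-30)&(X[...,2]<25)
    q=X[m]; print(len(q),np.percentile(q[:,2],[50,90,98,100]).round(1),np.percentile(q[q[:,2]>0,0],[0,2,98]).round(1))
cv2.imwrite("pics/w5.png",im)
goal(431.8,219.1,30,170)
E
```

```text
time: 16.45
tool_pos: [430.5, 218.5, 65.2]
tcp_rot: [-179.9, -0.2, 170.2]
ft_force: [0.5, 0.8, 0.6]
finger_gap: 66.1
grip_force: 0.0
6416 [-15.1   0.6   5.6   9. ] [-12.2 -10.7  10.7]
5979 [-12.5   4.2   9.6  12.9] [-11.8 -10.7  11.1]
t 16.5 shift mm [-0.2  0.1 36.6] turn [-0.  -0.1  0.2] j6 -59.4 F [ 1.1 -0.4  0.6] gap 66.1
```

```bash
python3 -m handwheel '[[0,0,0.01,0,0,0,0.066],[0,0,0.01,0,0,0,0.066],[0,0,0.01,0,0,0,0.066],[0,0,0.006,0,0,0,0.066],[0,0,0.005,0,0,0,0.066],[0,0,0,0,0,0,0.066]]' 30
python3 -m handwheel '[[0,0,0,0,0,0,0.05],[0,0,0,0,0,0,0.05],[0,0,0,0,0,0,0.05],[0,0,0,0,0,0,0.05],[0,0,0,0,0,0,0.05]]' 30
python3 -c "
from h import *
s=r.sense();e=s['tool_pos'][:2]-[547.7,199.3];print('hood x',e@[.9848,-.1736],'y',e@[.1736,.9848]);goal(485.7,210.2,25,170)"
```

```text
time: 17.0
tool_pos: [430.5, 218.8, 24.0]
tcp_rot: [-179.9, -0.1, 170.2]
ft_force: [-0.5, -0.5, 0.2]
finger_gap: 66.0
grip_force: 0.0
time: 17.42
tool_pos: [431.6, 219.3, 25.7]
tcp_rot: [180.0, 0.0, 170.2]
ft_force: [-0.2, 1.0, -1.2]
finger_gap: 55.4
grip_force: 32.2
hood x -117.76418131196867 y -0.4392588809936755
t 17.4167 shift mm [-54.8   0.2   0.7] turn [0.  0.  0.2] j6 -59.4 F [-0.2  1.  -1.2] gap 55.4
```

```bash
python3 -m handwheel '[[-0.006,0,0,0,0,0,0.05],[-0.008,0,0,0,0,0,0.05],[-0.008,0,0,0,0,0,0.05],[-0.008,0,0,0,0,0,0.05],[-0.008,0,0,0,0,0,0.05],[-0.008,0,0,0,0,0,0.05],[0,0,0,0,0,0,0.05]]'
python3 -m handwheel '[[-0.004,0,0,0,0,0,0.05],[-0.004,0,0,0,0,0,0.05],[-0.005,0,0,0,0,0,0.05],[-0.004,0,0,0,0,0,0.05],[0,0,0,0,0,0,0.05],[0,0,0,0,0,0,0.05]]'
python3 -c "
from h import *
s=r.sense();e=s['tool_pos'][:2]-[547.7,199.3];print('hood x',e@[.9848,-.1736],'y',e@[.1736,.9848],s['ft_force'])"
```

```text
time: 18.0
tool_pos: [478.8, 211.1, 25.8]
tcp_rot: [180.0, 0.1, 170.2]
ft_force: [-0.3, 0.6, -1.2]
finger_gap: 54.7
grip_force: 32.2
time: 18.5
tool_pos: [493.8, 208.5, 25.5]
tcp_rot: [180.0, 0.0, 170.2]
ft_force: [0.4, 0.5, -0.7]
finger_gap: 55.2
grip_force: 32.2
hood x -54.669658097643016 y -0.2848264504735402 [ 0.3587091   0.46680105 -0.72710416]
```

```bash
python3 -m handwheel '[[0,0,0,0,0,0,0.07],[0,0,0,0,0,0,0.07],[0,0,0,0,0,0,0.07],[0.01,0,-0.005,0,0,0,0.07],[0.015,0,-0.02,0,0,0,0.07],[0.015,0,-0.035,0,0,0,0.07],[0.015,0,-0.035,0,0,0,0.07],[0,0,-0.035,0,0,0,0.07]]'
python3 -m handwheel '[[0,0,0,0,0,0,0.07],[0,0,0,0,0,0,0.07]]'
python3 - <<'E'
from h import *
P=pose("wrist"); im,d=r.snapshot("wrist"); cv2.imwrite("pics/w6.png",im); t,dt=r.snapshot("top"); cv2.imwrite("pics/top6.png",t)
a=cv2.resize(t[165:260,185:285],None,fx=4,fy=4,interpolation=cv2.INTER_CUBIC)
w=np.zeros((580,640,3),np.uint8); w[:300]=im[100:400]; w[300:,:295]=a[:280,:295]; 
cv2.imwrite("pics/c6.png",w); goal(493,208.5,25,170)
E
```

```text
time: 19.17
tool_pos: [436.4, 218.0, 156.0]
tcp_rot: [-179.9, -0.2, 170.3]
ft_force: [0.0, -0.1, -1.0]
finger_gap: 70.1
grip_force: 0.0
time: 19.33
tool_pos: [441.2, 218.8, 159.0]
tcp_rot: [179.8, 0.3, 170.3]
ft_force: [-0.6, -0.4, -0.5]
finger_gap: 70.6
grip_force: 0.0
t 19.4333 shift mm [-5.460e+01 -1.000e-01  1.302e+02] turn [-0.  -0.   0.2] j6 -59.8 F [-0.2 -0.5 -0.4] gap 70.0
```

View pics/c6.png

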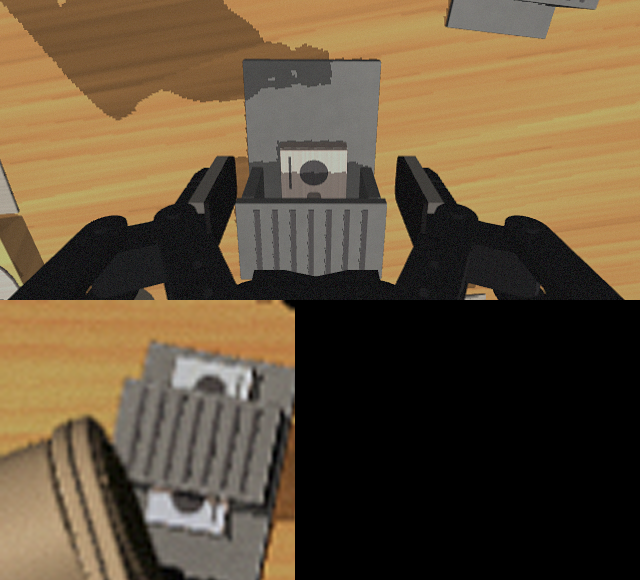

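The lid is under the roof and sticks out at both ends: wrist near end at row 249, cols 280–347; top view far edge about (238.4,181), near edge about (231,222). Checking the numbers.

```bash
python3 - <<'E'
from h import *
c,s=np.cos(np.radians(-10)),np.sin(np.radians(-10))
def H(P,px,z):
    e=onz(P,px,z)[:,:2]-[547.7,199.3]; return np.c_[e@[c,s],e@[-s,c]].round(1).tolist()
W,T=pose("wrist"),pose("top")
print("wrist lid end",H(W,[[280,249],[347,250]],24),"plate",H(W,[[243,159],[381,160]],8))
t=cv2.imread("pics/top6.png"); hv=cv2.cvtColor(t,cv2.COLOR_BGR2HSV)
m=np.zeros((400,640),bool); m[172:232,215:262]=1; m&=(hv[...,2]>135)&(hv[...,1]<60)
v,u=np.where(m); q=np.array(H(T,np.c_[u,v],24)); q=q[(abs(q[:,1])<40)&(abs(q[:,0])<90)]
print(len(q),np.percentile(q[:,0],[0,2,98,100]))
for sg in(1,-1): k=q[q[:,0]*sg>35]; print(len(k),k.min(0),k.max(0))
print("plate far/near top",H(T,[[185+152/4,165+43/4],[185+270/4-0,165+278/4]],8))
E
```

```text
wrist lid end [[-64.3, -27.9], [-63.6, 26.4]] plate [[-134.8, -56.8], [-134.4, 52.6]]
241 [-58.9  -56.94  62.06  63.1 ]
126 [ 37.1 -24.9] [63.1 31.1]
112 [-58.9 -25.6] [-37.2  30.6]
plate far/near top [[68.1, 52.3], [-82.7, -65.3]]
```

```bash
python3 -c "
from bench import r
print(r.hand_in())"
```

```text
the job is handed in; nothing more can be done
None
```

The job is handed in at about 19.5 s of the 61 s. The selector read -26.3° against -26.9° for three dots when I checked it before lifting the lid. The lid lies in the larger (200 mm) hood, centred lengthwise to about 2 mm and within about 3 mm sideways. The handle is under the roof, and I touched nothing else on the bench.

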